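# Lift the largest calibration weight with the tongs

## Task

Calibration weights must not be touched by hand: take the spring tongs out of their stand, close their tips on the largest of the three steel weights in the tray, and lift it, upright, about 10 cm above the tray. Finish while still holding it up there with the tongs. Never touch a weight with the gripper itself, and leave the other two weights, the beaker and the covered dish where they are.

Things in the scene. Friction and masses are not known exactly. Their poses are not given: they have to be found in the camera images.
- tongs: Loose steel spring tongs, 131 mm tall, 18 mm wide, 90 g, upright, tips down, in the stand. Two leaves spread from a bolt (along x, at z = 124 mm) like an upside-down V and close along y. Origin midway between the relaxed tips at their lower end, z up. Once squeezed, this pose is that of the -y leaf, which leans up to 0.12 rad on the large weight.
- tongs_rib (a point): Midline point between the two black finger ribs, where the tongs are squeezed: 84 mm above the tip ends, 40 mm below the bolt. Each rib is a bar of 6 mm radius, 18 mm long in x, one on the outside of each leaf; relaxed they measure 48 mm over their outsides (along y), about 40 mm when the tips are closed on the large weight. Axes as the tongs'.
- tongs_tips (a point): Midpoint between the tip pads, 9 mm above the tip ends. The rubber pads are 18 mm wide and 18 mm high; relaxed they are 52 mm apart inside, 66 mm over their outsides. Each 1 mm the ribs are squeezed together brings the tips about 2.8 mm closer: ribs squeezed to 45 mm hold the tongs with the tips still 43 mm apart. Axes as the tongs'.
- tongs_jaw (a joint): Angle by which the tongs are closed: 0 relaxed (open), about 0.2 on the large weight, 0.47 quite shut. A spring opens them to 0: it pushes each rib outward with about 3.5 N relaxed and 5 N on the large weight, so a light, partial squeeze carries the tongs open.
- tongs_stand: Fixed steel stand: foot 66 x 110 x 6 mm with an open-topped pocket, outside 28 mm in x, 78 mm in y, its rim 61 mm above the table, walls 3 mm, pocket floor 6 mm above the table. The tongs stand on the pocket floor, with 2 to 6 mm of play; lift them straight up 56 mm to come clear. Origin at the centre of its underside; x, y as the tongs'.
- weight_tray: Fixed shallow tray, 130 mm in x by 250 mm in y, floor 3 mm thick, rim 9 mm above the table, for the three weights, in any order. Origin at the centre of its underside.
- weight_large: The largest of three plain steel calibration weights, a loose upright cylinder with a narrower knob on top: body 30 mm across and 27 mm high, 46 mm high with its knob, about 200 g. Origin at the centre of its underside, z up. It stands on the tray floor, about 80 mm from its nearest neighbour (55 mm at the least, centre to centre).
- weight_medium: The middle one of three plain steel calibration weights, a loose upright cylinder with a narrower knob on top: body 22 mm across and 18 mm high, 32 mm high with its knob, about 50 g. Origin at the centre of its underside, z up. It stands on the tray; leave it alone.
- weight_small: The smallest of three plain steel calibration weights, a loose upright cylinder with a narrower knob on top: body 17 mm across and 14 mm high, 25 mm high with its knob, about 20 g. Origin at the centre of its underside, z up. It stands on the tray; leave it alone.
- beaker: Glass beaker, 72 mm across, 92 mm high, standing behind the work; leave it alone. Origin at the centre of its underside.
- petri_dish: Covered round dish, 95 mm across, 16 mm high, lying behind the work; leave it alone. Origin at the centre of its underside.

How it is judged:
By the outcome, as a careful person would: the job done as asked, in the order asked, and still so for the second after the job is handed in, while the arm keeps its last pose, push and grip.
It also fails if it takes over 40 s, if anything falls off the work surface, if the arm or the gripper's body presses on something with over 40 N, if the wrist force passes 120 N, or if a joint passes its speed limit or range.

## Robot

A 6-joint arm with a two-finger parallel gripper is mounted at the origin on a cart in front of the work surface, level with it; the furniture and walls round the work are solid. World frame = base frame: x ahead of the robot, y to its left, z up, the work surface at z = 0. Lengths are in m, angles in rad, forces in N, time in s.
With the tool pointing down it reaches from about 0.35 to 0.85 m from the base axis. Payload 8.1 kg.
Tool frame: the origin (TCP) lies midway between the tips of the shut fingers; the grasp point (between the pads) lies r.hold_point_z behind it (r.hold_point_z is the distance from the TCP to the grasp point, in m); z points along the fingers, y is the line along which they close (so a half turn about z gives the same grasp; the last joint's range is limited). The gripper opens to 93 mm and grips with 3 to 60 N. Pads are 15 mm wide; open, the fingers measure 128 mm over their backs; the gripper's body (75 mm by 188 mm) begins 65 mm behind the grasp point.
Start: joints at [1.034, 0.13, 1.488, -0, 1.523, -0.085], TCP at [0.262, 0.54, 0.219] pointing down, gripper open.
Joint ranges: [-2.96, 2.96], [-0.89, 2.26], [0.02, 2.5], [-1.34, 4.48], [0, 2.73], [-2.66, 2.66]. Speed limits (rad/s): [2.39, 2.39, 2.79, 3.14, 3.14, 3.14].

## Interface

Orientations are given as a rotation vector (axis times angle).
In Python, from rig import r gives the robot as it stands.
- The arm moves only by the tool shift_gripper, called after "Call:" by a JSON object that holds its "method" and its "body". Schema: {"type":"object","properties":{"motion":{"type":"array","items":{"type":"object","properties":{"finger_gap":{"type":"number"},"trans":{"type":"array","items":{"type":"number"},"minItems":3,"maxItems":3},"rot":{"type":"array","items":{"type":"number"},"minItems":3,"maxItems":3}},"additionalProperties":false,"required":["finger_gap"]},"minItems":1,"maxItems":20},"squeeze":{"type":"number"},"only":{"type":"string"},"quiet":{"type":"boolean"},"lines":{"type":"string"}},"required":["motion"],"additionalProperties":false}. motion is a list of rows, 1 to 20 of them, each an object with the fields finger_gap (the finger opening in m), trans (a list: dx, dy, dz in mm), rot (a list: a rotation vector rx, ry, rz in rad); a field left out counts as zero (the opening has to be given); each row shifts and turns the commanded pose from where the row before left it, along the tool's axes as they then stand; what a row does not reach is not made up. A row lasts 1/12 s, in which the tool goes at most 0.0417 m and 0.125 rad, less where a joint would pass 70% of its speed; a pose out of reach is approached as far as the arm can. The fingers move at their own pace and stop on an object; squeeze is the grip in N (left out, the last holds). Time passes only in rows, so rows that do not move let the fingers close. The tool returns the time, the measured TCP pose, the force, the opening and the grip force at its end. only (a regular expression) keeps the lines of the reply that match it, lines (a string "A,B") keeps lines A to B, and quiet returns only ok. Input that does not fit is refused with a message, and nothing moves.
- r.sense(): the state, without advancing time (a new reading comes with each control period).
- r.snapshot(name): name is "scene" or "top" or "wrist"; returns the picture (384x512x3 uint8, red, green, blue); there is no depth.
- r.camera_info(name): a dict with "K" (3x3 intrinsics, pixels), "R" (3x3) and "t" (3): a world point X has camera coordinates R X + t; the wrist camera has in their place "T_tool_cam" (4x4, takes a point from camera to tool coordinates, whose origin is the TCP and whose axes are the flange's). Camera axes: x right, y down, z forward; pixel columns grow to the right and rows downward; lengths in m; the calibration is good to about 2 mm. A picture is of the moment at which its call begins: read the wrist's pose just before it. camera_info takes no time and is no camera call.
- r.job_done(): hands the job in; it is judged then, once.
The state is a dict: "time_s": time; "q": joint angles; "joint_velocities": joint speeds; "joint_efforts": joint torques, N m; "position": TCP position; "tool_rot": TCP orientation; "wrist_force": force on the tool from outside, world axes, zero at the start; "moment": the same for the moment, N m; "width": finger opening in m; "grip_force": force on a finger pad.
Only numpy, scipy, OpenCV 4.12 (cv2) and the standard library are available. Lean on these libraries where they do the work, as an engineer would, in place of code of your own. Each camera call takes 0.05 s, during which the arm holds its last target. There are 200 camera calls.

## Working session

There is one attempt and no reset: what is moved stays moved. The work goes in short steps, Python scripts to look and compute and a tool call to move; the robot and the scene stay as the last step left them, time stands still between calls to the robot, and variables do not carry over. Pictures are saved under pics/ and viewed, at most 10 in all, crops included, and the job is handed in when it is done.

```bash
ls; mkdir -p pics; python3 - <<'E'
from rig import r
import cv2,numpy as np
s=r.sense();print({k:np.round(s[k],3) for k in ("time_s","position","tool_rot","wrist_force","width")},r.hold_point_z)
for n in("scene","top"):
    cv2.imwrite(f"pics/{n}.png",r.snapshot(n)[:,:,::-1]); c=r.camera_info(n);print(n,c)
a=cv2.imread("pics/scene.png");b=cv2.imread("pics/top.png")
cv2.imwrite("pics/scene1.png",cv2.resize(a,(800,600)));cv2.imwrite("pics/top1.png",cv2.resize(b,(800,600)))
print(r.camera_info("wrist"))
E
```

```text
pics
rig.py
{'time_s': np.float64(0.0), 'position': array([0.262, 0.539, 0.218]), 'tool_rot': array([-7.040e-01, -3.061e+00,  3.000e-03]), 'wrist_force': array([ 0.132,  0.014, -0.444]), 'width': np.float64(0.093)} 0.0188
scene {'K': array([[477.64119884,   0.        , 261.53477175],
       [  0.        , 477.64119884, 195.38770445],
       [  0.        ,   0.        ,   1.        ]]), 'R': array([[ 0.62914888, -0.77726971, -0.00484617],
       [-0.44113342, -0.35192132, -0.82556204],
       [ 0.6399789 ,  0.52153924, -0.56429055]]), 't': array([-0.39104351,  0.36233821,  0.75053343])}
top {'K': array([[357.97059941,   0.        , 260.50255614],
       [  0.        , 357.97059941, 191.99444385],
       [  0.        ,   0.        ,   1.        ]]), 'R': array([[ 2.17583446e-02, -9.99758660e-01,  3.03265518e-03],
       [-9.93400664e-01, -2.19614511e-02, -1.12573604e-01],
       [ 1.12613037e-01, -5.63226399e-04, -9.93638761e-01]]), 't': array([-0.01185387,  0.62073886,  0.8857303 ])}
{'K': array([[295.95389565,   0.        , 255.05390664],
       [  0.        , 295.95389565, 194.28583192],
       [  0.        ,   0.        ,   1.        ]]), 'T_tool_cam': array([[-1.10008809e-05, -9.62792734e-01, -2.70240913e-01,
         7.49860867e-02],
       [ 9.99999994e-01,  1.90106614e-05, -1.08437346e-04,
        -7.31498146e-05],
       [ 1.09540148e-04, -2.70240913e-01,  9.62792728e-01,
        -1.66665870e-01],
       [ 0.00000000e+00,  0.00000000e+00,  0.00000000e+00,
         1.00000000e+00]])}
```

View pics/scene1.png

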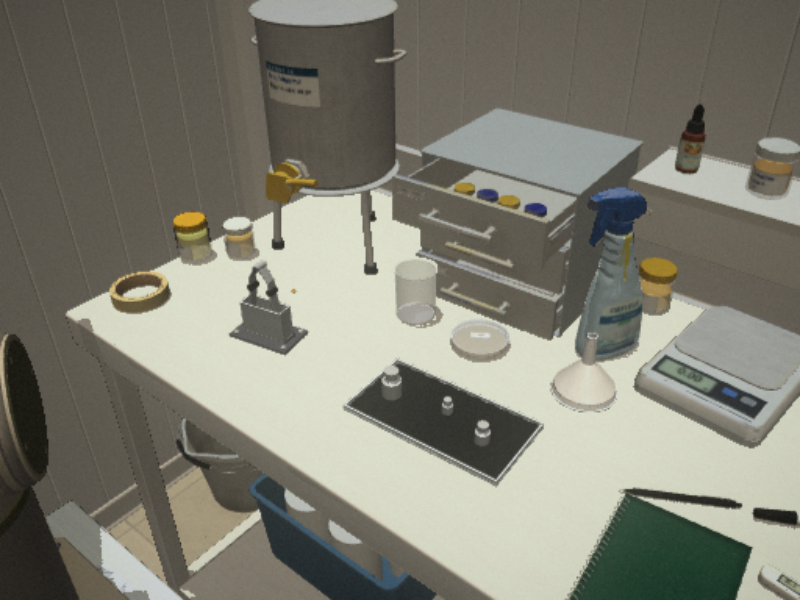

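View pics/top1.png

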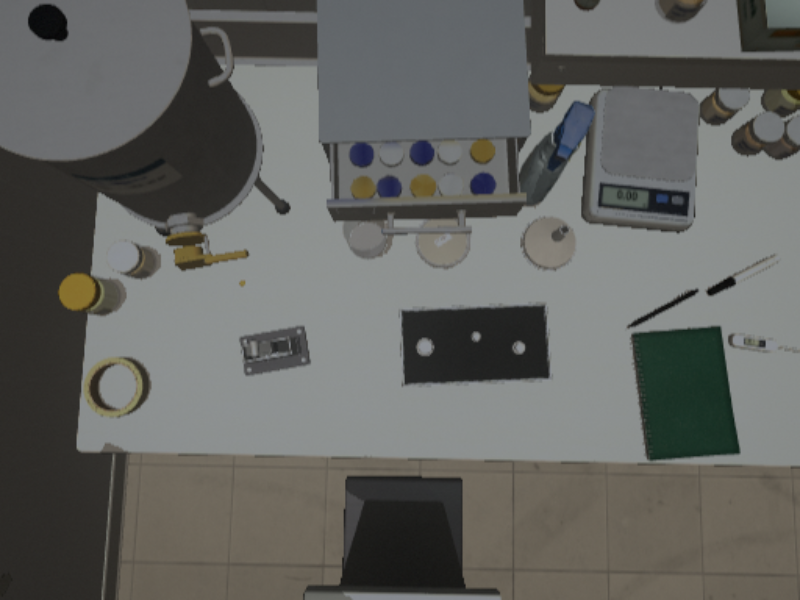

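The scene shows the tongs in the stand at about (265,310) and the tray with the large weight at about (391,383). In the top view the stand is at (275,348), the tray at (475,344) and the large weight at (425,347). I'll enlarge these.

```bash
python3 - <<'E'
import cv2,numpy as np
b=cv2.imread("pics/top.png");a=cv2.imread("pics/scene.png")
f=lambda im,x,y,w,h,k:cv2.resize(im[y:y+h,x:x+w],None,fx=k,fy=k,interpolation=cv2.INTER_CUBIC)
# top stand crop origin (145,200) x8 ; scene stand crop origin (140,160) x5.. ; tray
A=f(b,148,200,56,48,7);B=f(a,140,160,64,70,7)[:,:400]
C=f(b,250,190,110,62,3.5)
out=np.zeros((600,800,3),np.uint8)
out[:336,:392]=A;out[:490,396:796]=B[:490];out[340:340+217,:385]=C
cv2.imwrite("pics/c1.png",out)
E
```

```text
(no output)
```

View pics/c1.png

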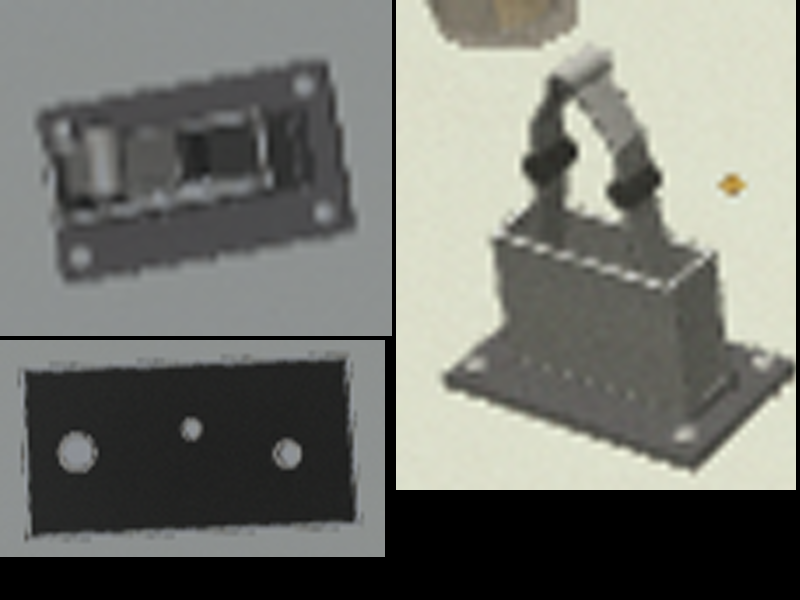

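```bash
cat > h.py <<'E'
import numpy as np
from rig import r
def ray(n,u,v,z,T=None):
    c=r.camera_info(n);d=np.linalg.solve(c["K"],[u,v,1])
    if n=="wrist": M=T@c["T_tool_cam"];o=M[:3,3];d=M[:3,:3]@d
    else: o=-c["R"].T@c["t"];d=c["R"].T@d
    return o+d*(z-o[2])/d[2]
def pix(n,X):
    c=r.camera_info(n);p=c["K"]@(c["R"]@np.array(X)+c["t"]);return p[:2]/p[2]
E
python3 - <<'E'
from h import *
np.set_printoptions(precision=4,suppress=True)
P=np.array([ray("top",148+x/7-.5+.5/7,200+y/7-.5,.006) for x,y in((40,112),(315,62),(355,230),(65,282))])
print(P,P.mean(0))
d=P[0]+P[3]-P[1]-P[2];print("yaw of +y axis",np.arctan2(-d[0],d[1]))
d=P[0]-P[3]+P[1]-P[2];print("x axis",np.arctan2(d[1],d[0]))
S=lambda x,y,z:ray("scene",140+(x-396)/7-.5,160+y/7-.5,z)
print("scene foot",S(445,380,.006),S(694,470,.006),S(796,368,.006))
print("bolt",S(583,68,.13));a,b=S(550,160,.09),S(636,188,.09);print("ribs",a,b,(a+b)/2)
for z in(.046,.03):print("large top",ray("top",250+77/3.5-.5,190+113/3.5-.5,z))
print("sc",ray("scene",391*.64,371*.64,.049),ray("scene",392*.64,398*.64,.003))
T=[ray("top",250+x/3.5-.5,190+(y-340)/3.5-.5,.009) for x,y in((24,370),(346,360),(355,521),(32,537))]
print(np.array(T),np.mean(T,0))
print("med",ray("top",250+288/3.5,190+113/3.5,.03),"small",ray("top",250+191/3.5,190+89/3.5,.025))
from scipy.spatial.transform import Rotation as R
s=r.sense();print(R.from_rotvec(s["tool_rot"]).as_matrix(),s["position"])
E
python3 - <<'E'
E
```

```text
[[0.5557 0.2825 0.006 ]
 [0.5767 0.18   0.006 ]
 [0.5142 0.1623 0.006 ]
 [0.4926 0.2697 0.006 ]] [0.5348 0.2236 0.006 ]
yaw of +y axis 0.20075431928940396
x axis 0.2380879536109713
scene foot [0.492  0.2673 0.006 ] [0.5117 0.1588 0.006 ] [0.5759 0.1739 0.006 ]
bolt [0.5397 0.2257 0.13  ]
ribs [0.5324 0.2416 0.09  ] [0.539  0.2047 0.09  ] [0.5357 0.2232 0.09  ]
large top [ 0.5447 -0.0276  0.046 ]
large top [ 0.5452 -0.0281  0.03  ]
sc [ 0.5439 -0.031   0.049 ] [ 0.5404 -0.0348  0.003 ]
[[ 0.6074  0.0123  0.009 ]
 [ 0.6204 -0.2307  0.009 ]
 [ 0.4999 -0.2367  0.009 ]
 [ 0.4829  0.0035  0.009 ]] [ 0.5527 -0.1129  0.009 ]
med [ 0.5474 -0.1839  0.03  ] small [ 0.5636 -0.1133  0.025 ]
[[-0.8997  0.4365 -0.0008]
 [ 0.4365  0.8997 -0.0014]
 [ 0.0001 -0.0017 -1.    ]] [0.2617 0.5394 0.2177]
```
Tool yaw: tool y = (0.4365,0.8997): yaw of y axis: atan2(-0.4365,0.8997) = -0.4517. (tool down: x=(-.9,.4365).) Desired tool y along tongs y: yaw +0.205 → direction (-0.204,0.979). So rotate +0.66 in world about z = -0.66 about tool z. Joint 6: -0.085 -> ... fine.

```bash
python3 - <<'E'
from h import *
# valve handle tip: nearest points of top and scene rays
def line(n,u,v):
    a=ray(n,u,v,0);b=ray(n,u,v,.5);return a,(b-a)/np.linalg.norm(b-a)
for s,t in(((201.6,117),(158,162)),((171,122),(113,167))):
    a,d=line("scene",*s);b,e=line("top",*t)
    k=np.linalg.lstsq(np.c_[d,-e],b-a,rcond=None)[0];print(a+k[0]*d,b+k[1]*e)
E
```

```text
[0.65659029 0.21327358 0.22656792] [0.65640977 0.21345383 0.22658579]
[0.65138184 0.32378515 0.18235725] [0.65172549 0.32345952 0.18228126]
```

Call:
{"method": "shift_gripper", "body": {"motion": [{"finger_gap":0.093,"rot":[0,0,-0.11]},{"finger_gap":0.093,"rot":[0,0,-0.11]},{"finger_gap":0.093,"rot":[0,0,-0.11]},{"finger_gap":0.093,"rot":[0,0,-0.11]},{"finger_gap":0.093,"rot":[0,0,-0.11]},{"finger_gap":0.093,"rot":[0,0,-0.11]}]}}

```text
time_s: 0.6
position: [0.2618, 0.5395, 0.218]
tool_rot: [0.335, -3.123, 0.001]
wrist_force: [-0.5, 0.4, -0.3]
width: 0.093
grip_force: 0.0
```

Careful with the scale: shifts go in mm. That gives: -0.0304 m is -30.4, -0.017 m is -17.

Call:
{"method": "shift_gripper", "body": {"motion": [{"finger_gap":0.093,"trans":[-17,-30.4,0]},{"finger_gap":0.093,"trans":[-17,-30.4,0]},{"finger_gap":0.093,"trans":[-17,-30.4,0]},{"finger_gap":0.093,"trans":[-17,-30.4,0]},{"finger_gap":0.093,"trans":[-17,-30.4,0]},{"finger_gap":0.093,"trans":[-17,-30.4,0]},{"finger_gap":0.093,"trans":[-17,-30.4,0]},{"finger_gap":0.093,"trans":[-17,-30.4,0]},{"finger_gap":0.093,"trans":[-17,-30.4,0]},{"finger_gap":0.093,"trans":[-17,-30.4,0]},{"finger_gap":0.093,"trans":[-17,-30.4,0]},{"finger_gap":0.093,"trans":[-17,-30.4,0]},{"finger_gap":0.093},{"finger_gap":0.093}]}}

```text
time_s: 1.77
position: [0.5375, 0.2234, 0.2179]
tool_rot: [0.321, -3.124, 0.0]
wrist_force: [-1.7, 0.4, -0.6]
width: 0.0929
grip_force: 0.0
```

```bash
python3 - <<'E'
from h import *
import cv2
s=r.sense();print(s["position"],s["tool_rot"],s["q"])
cv2.imwrite("pics/w1.png",cv2.resize(r.snapshot("wrist")[:,:,::-1],(800,600),interpolation=cv2.INTER_CUBIC))
E
```

```text
[0.53753258 0.22339897 0.21789935] [ 3.21071576e-01 -3.12385692e+00  3.96831515e-04] [ 3.05805356e-01  8.39128339e-02  1.53936523e+00  1.08498605e-05
  1.51961838e+00 -1.46983325e+00]
```

View pics/w1.png

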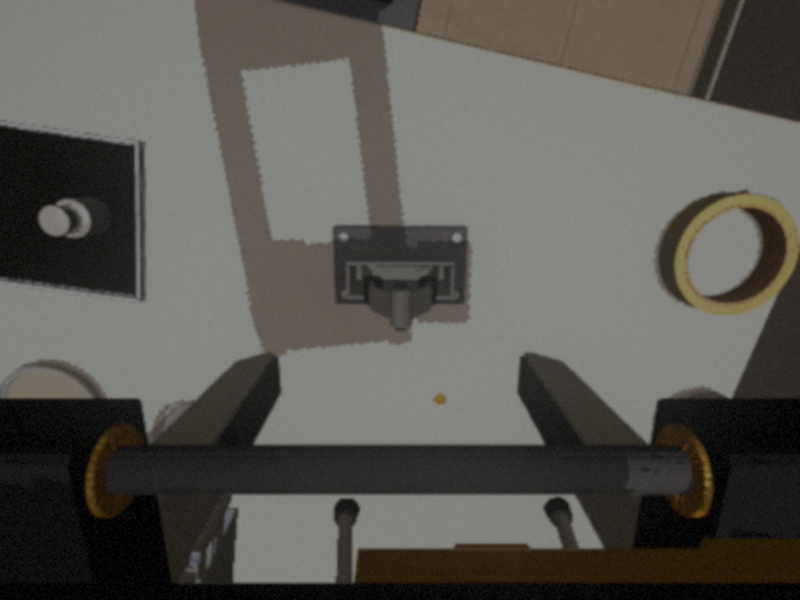

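```bash
python3 - <<'E'
from h import *
from scipy.spatial.transform import Rotation as R
s=r.sense();T=np.eye(4);T[:3,:3]=R.from_rotvec(s["tool_rot"]).as_matrix();T[:3,3]=s["position"]
k=.64
f=[ray("wrist",x*k,y*k,.006,T) for x,y in((334,226),(467,226),(467,304),(334,304))]
print(np.mean(f,0));L=lambda p:T[:3,:3].T@(p-T[:3,3])
for p in f+[ray("wrist",400*k,290*k,.131,T),ray("wrist",400*k,328*k,.131,T)]: print("tool frame",L(p).round(4))
E
```

```text
[0.53488169 0.22584718 0.006     ]
tool frame [ 0.0342 -0.0525  0.212 ]
tool frame [0.0342 0.0556 0.212 ]
tool frame [-0.0316  0.0582  0.212 ]
tool frame [-0.0316 -0.055   0.2119]
tool frame [0.0118 0.0007 0.087 ]
tool frame [-0.0108  0.0007  0.087 ]
```

The wrist view shows the stand foot centred and aligned between the fingers, at (400,265), with the bolt at (400,308). Offsets are within about 1 mm, so I descend.

Call:
{"method": "shift_gripper", "body": {"motion": [{"finger_gap":0.093,"trans":[1,1,30]},{"finger_gap":0.093,"trans":[0,0,30]},{"finger_gap":0.093,"trans":[0,0,30]},{"finger_gap":0.093,"trans":[0,0,20]},{"finger_gap":0.093,"trans":[0,0,20]},{"finger_gap":0.093,"trans":[0,0,16.5]},{"finger_gap":0.093},{"finger_gap":0.055},{"finger_gap":0.055},{"finger_gap":0.055}], "squeeze": 10}}

```text
time_s: 2.65
position: [0.5367, 0.2267, 0.0741]
tool_rot: [-0.327, 3.122, 0.001]
wrist_force: [-0.1, -0.2, -0.2]
width: 0.0775
grip_force: 0.0
```

Call:
{"method": "shift_gripper", "body": {"motion": [{"finger_gap":0.050},{"finger_gap":0.047},{"finger_gap":0.045},{"finger_gap":0.045},{"finger_gap":0.045},{"finger_gap":0.045}], "squeeze": 15}}

```text
time_s: 3.15
position: [0.5359, 0.226, 0.0724]
tool_rot: [-0.326, 3.124, 0.001]
wrist_force: [-0.1, 1.0, 0.7]
width: 0.0457
grip_force: 5.7
```

```bash
python3 - <<'E'
from h import *
import cv2
a=r.snapshot("scene")[:,:,::-1];cv2.imwrite("pics/s2.png",cv2.resize(a[110:250,90:270],None,fx=4,fy=4,interpolation=cv2.INTER_CUBIC))
E
```

```text
(no output)
```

View pics/s2.png

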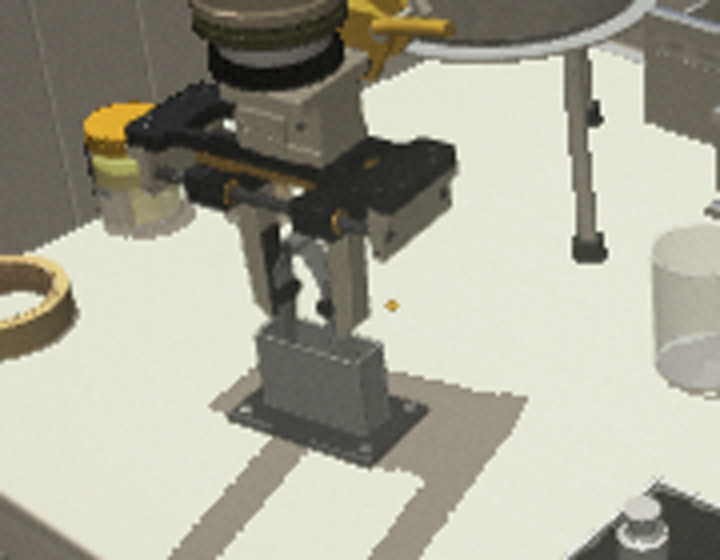

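The fingers now hold both ribs (at about (288,295) and (325,305) in the crop). Lifting straight up.

Converted, -0.025 m is -25, -0.02 m is -20.

Call:
{"method": "shift_gripper", "body": {"motion": [{"finger_gap":0.045,"trans":[0,0,-10]},{"finger_gap":0.045,"trans":[0,0,-15]},{"finger_gap":0.045,"trans":[0,0,-20]},{"finger_gap":0.045,"trans":[0,0,-25]},{"finger_gap":0.045,"trans":[0,0,-25]},{"finger_gap":0.045,"trans":[0,0,-20]},{"finger_gap":0.045},{"finger_gap":0.045}]}}

```text
time_s: 3.87
position: [0.5367, 0.226, 0.1889]
tool_rot: [-0.326, 3.121, 0.001]
wrist_force: [-0.7, 0.3, -0.7]
width: 0.0454
grip_force: 3.8
```

```bash
python3 - <<'E'
from h import *
import cv2
s=r.sense();print(s["position"],s["tool_rot"],s["width"])
a=r.snapshot("scene")[:,:,::-1];b=r.snapshot("wrist")[:,:,::-1]
A=cv2.resize(a[90:230,90:230],None,fx=3.5,fy=3.5,interpolation=cv2.INTER_CUBIC)
cv2.imwrite("pics/w3.png",b)
out=np.zeros((490,800,3),np.uint8);out[:,:490]=A;out[:233,490:]=cv2.resize(b,(310,233));cv2.imwrite("pics/s3.png",out)
E
```

```text
[0.53670183 0.22603519 0.18886354] [-3.26050693e-01  3.12147361e+00  7.60471246e-04] 0.045415784222941256
```

View pics/s3.png

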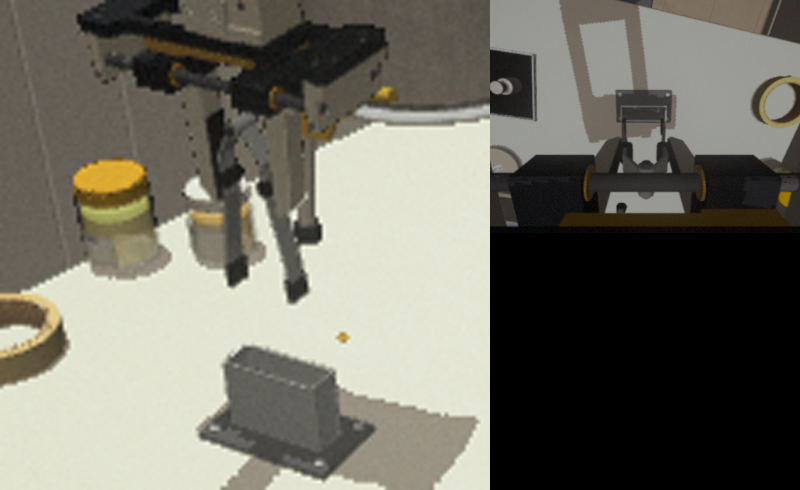

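```bash
python3 - <<'E'
from h import *
from scipy.spatial.transform import Rotation as R
s=r.sense();M=R.from_rotvec(s["tool_rot"]).as_matrix();p=s["position"]
print(M.round(4))
z=p[2]-.0661
for u,v,zz in((236,286,z),(296,302,z),(236,270,z+.009),(296,290,z+.009)):
    X=ray("scene",90+u/3.5-.5,90+v/3.5-.5,zz);print(X,(M.T@(X-p)).round(4))
for y in(.028,-.028): print(pix("scene",p+M@[0,y,.0571]))
# large weight refined from original images
import cv2
g=cv2.cvtColor(cv2.imread("pics/top.png"),cv2.COLOR_BGR2GRAY)[205:240,258:288]
m=(g>90).astype(np.uint8);n,l,st,c=cv2.connectedComponentsWithStats(m);print(st,c+[258,205])
E
```

```text
[[-9.784e-01 -2.067e-01 -1.800e-03]
 [-2.067e-01  9.784e-01 -7.000e-04]
 [ 1.900e-03 -3.000e-04 -1.000e+00]]
[0.53014151 0.25005342 0.11969214] [-0.0004  0.025   0.0661]
[0.54176018 0.20209114 0.11969214] [-0.0019 -0.0243  0.0661]
[0.53511909 0.25408543 0.12869214] [-0.0061  0.0279  0.0571]
[0.54298368 0.20200249 0.12869214] [-0.003  -0.0246  0.0571]
[155.34364548 167.80964604]
[174.47914186 173.29226009]
[[  0   0  30  35 949]
 [  9  11  11  12  99]
 [  0  30   1   1   1]
 [  0  34   1   1   1]] [[272.63540569 221.98946259]
 [271.49494949 221.7979798 ]
 [258.         235.        ]
 [258.         239.        ]]
```

```bash
python3 - <<'E'
import cv2,numpy as np
f=lambda im,x,y,w,h,k:cv2.resize(im[y:y+h,x:x+w],None,fx=k,fy=k,interpolation=cv2.INTER_CUBIC)
A=f(cv2.imread("pics/scene.png"),230,228,40,36,10);B=f(cv2.imread("pics/top.png"),256,206,32,32,12)
out=np.zeros((390,790,3),np.uint8);out[:360,:400]=A;out[:384,404:788]=B;cv2.imwrite("pics/c4.png",out)
E
```

```text
(no output)
```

View pics/c4.png

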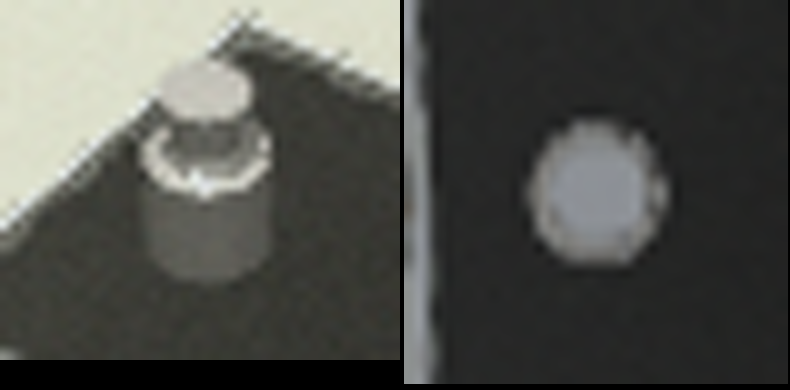

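```bash
python3 - <<'E'
from h import *
S=lambda x,y,z:ray("scene",230+x/10-.5,228+y/10-.5,z).round(4)
Tp=lambda x,y,z:ray("top",256+(x-404)/12-.5,206+y/12-.5,z).round(4)
print(S(205,90,.049),S(205,152,.030),Tp(598,190,.049),Tp(597,191.5,.030))
# stand foot via both cams for bias: top mean (.5348,.2236), wrist (.5349,.2258)
E
```

```text
[ 0.5461 -0.0285  0.049 ] [ 0.5469 -0.0274  0.03  ] [ 0.5458 -0.0279  0.049 ] [ 0.5461 -0.0283  0.03  ]
```

```bash
python3 - <<'E'
from h import *
def line(n,u,v):
    a=ray(n,u,v,0);b=ray(n,u,v,.5);return a,(b-a)/np.linalg.norm(b-a)
k=.64
for s,t in(((422,216),(388,231)),((493,235),(468,231)),((393,188),(328,212)),((552,240),(526,206))):
    a,d=line("scene",s[0]*k,s[1]*k);b,e=line("top",t[0]*k,t[1]*k)
    q=np.linalg.lstsq(np.c_[d,-e],b-a,rcond=None)[0];print(a+q[0]*d,b+q[1]*e)
E
```

```text
[0.69209004 0.030708   0.21379505] [0.69322228 0.02944803 0.2140194 ]
[ 0.70210768 -0.08618521  0.21818782] [ 0.69525238 -0.07781957  0.21561294]
[0.71666665 0.10623751 0.22702038] [0.71407016 0.10907373 0.22673225]
[ 0.73433967 -0.16010435  0.22197598] [ 0.73023224 -0.15481467  0.21963993]
```

The crop gives the large weight at about (0.546, −0.028). I'll carry the tongs above it, then turn them.

Call:
{"method": "shift_gripper", "body": {"motion": [{"finger_gap":0.045,"trans":[2.5,-14.5,0]},{"finger_gap":0.045,"trans":[4.5,-26,0]},{"finger_gap":0.045,"trans":[5.5,-31,0]},{"finger_gap":0.045,"trans":[5.5,-31,0]},{"finger_gap":0.045,"trans":[5.5,-31,0]},{"finger_gap":0.045,"trans":[5.5,-31,0]},{"finger_gap":0.045,"trans":[5.5,-31,0]},{"finger_gap":0.045,"trans":[4.5,-26,0]},{"finger_gap":0.045,"trans":[3,-18,0]},{"finger_gap":0.045,"trans":[1.8,-10.5,0]},{"finger_gap":0.045,"rot":[0,0,0.1]},{"finger_gap":0.045,"rot":[0,0,0.1]},{"finger_gap":0.045,"rot":[0,0,0.1]},{"finger_gap":0.045,"rot":[0,0,0.1]},{"finger_gap":0.045,"rot":[0,0,0.1]},{"finger_gap":0.045,"rot":[0,0,0.1]},{"finger_gap":0.045,"rot":[0,0,0.1]},{"finger_gap":0.045,"rot":[0,0,0.1]},{"finger_gap":0.045,"rot":[0,0,0.1]},{"finger_gap":0.045,"rot":[0,0,0.1]}]}}

```text
time_s: 5.63
position: [0.5437, -0.0276, 0.1858]
tool_rot: [-1.217, -2.894, 0.001]
wrist_force: [0.1, 0.1, -1.0]
width: 0.0453
grip_force: 3.9
```

Call:
{"method": "shift_gripper", "body": {"motion": [{"finger_gap":0.045},{"finger_gap":0.045},{"finger_gap":0.045}]}}

```text
time_s: 5.88
position: [0.5442, -0.0277, 0.1865]
tool_rot: [-1.206, -2.9, 0.0]
wrist_force: [0.3, -0.9, -0.9]
width: 0.0452
grip_force: 3.9
```

```bash
cat > look.py <<'E'
from h import *
import cv2,sys
from scipy.spatial.transform import Rotation as R
s=r.sense();M=R.from_rotvec(s["tool_rot"]).as_matrix();p=np.array(s["position"])
print(p,s["width"],s["grip_force"]);print(M.round(4))
X=np.array([.546,-.028,0]);tip=p+M@[-.001,.0008,.0571];print("tips",tip,"need in tool",(M.T@(X-tip)).round(4))
a=r.snapshot("scene")[:,:,::-1];b=r.snapshot("wrist")[:,:,::-1]
f=lambda im,x,y,w,h,k:cv2.resize(im[y:y+h,x:x+w],None,fx=k,fy=k,interpolation=cv2.INTER_CUBIC)
out=np.zeros((520,800,3),np.uint8);out[:520,:396]=f(a,200,150,99,130,4);out[:384,400:800]=f(b,156,64,200,192,2)
cv2.imwrite(sys.argv[1],out)
E
python3 look.py pics/l5.png
```

```text
[ 0.54415233 -0.02772287  0.18650049] 0.04519948033648979 3.864871636033058
[[-7.051e-01  7.091e-01 -1.100e-03]
 [ 7.091e-01  7.051e-01  2.000e-04]
 [ 9.000e-04 -7.000e-04 -1.000e+00]]
tips [ 0.54536156 -0.02785909  0.12939909] need in tool [-0.0007  0.0004  0.1294]
```

View pics/l5.png

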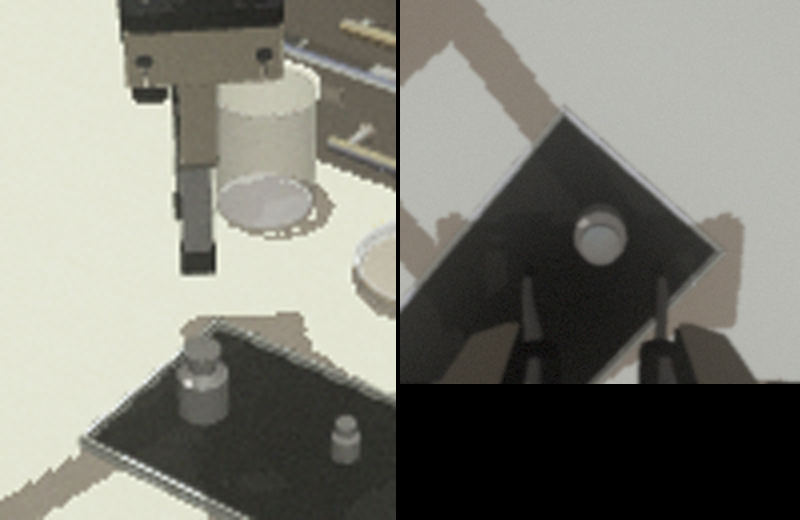

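```bash
python3 - <<'E'
from h import *
from scipy.spatial.transform import Rotation as R
s=r.sense();T=np.eye(4);T[:3,:3]=R.from_rotvec(s["tool_rot"]).as_matrix();T[:3,3]=s["position"]
L=lambda p:(T[:3,:3].T@(p-T[:3,3])).round(4)
W=lambda x,y,z:ray("wrist",156+(x-400)/2-.25,64+y/2-.25,z,T)
for a in((600,241,.049),(600,233,.030)): print(W(*a),L(W(*a)))
for x in(527,661):print("tip",L(W(x,278,.1204)))
S=lambda x,y,z:L(ray("scene",200+x/4-.5,150+y/4-.5,z))
print("scene pad bottom",S(198,272,.1204), "box",S(198,258,.1294))
for zz in(.1204,.1384):
  for dx in(-.009,.009):
    for dy in(-.0285,.0285):print(((pix("scene",T[:3,:3]@[dx,dy,0]+[*T[:2,3],zz])-[200,150]+.5)*4).round(0),end=" ")
E
```

```text
[ 0.54436644 -0.02695193  0.049     ] [0.0005 0.0006 0.1378]
[ 0.54440688 -0.02694979  0.03      ] [0.0005 0.0007 0.1568]
tip [ 0.0023 -0.0296  0.0664]
tip [0.0023 0.0257 0.0664]
scene pad bottom [ 0.001  -0.024   0.0664] box [ 0.0008 -0.0239  0.0574]
[218. 276.] [209. 213.] [183. 278.] [176. 215.] [217. 248.] [208. 186.] [183. 250.] [175. 188.]
```

Tips and weight are aligned to about 1–2 mm, with the wrist view showing the knob at (600,241) midway between the leaves. I'll lower the tongs and close them.

Converted, 0.001 m is 1, 0.02 m is 20.

Call:
{"method": "shift_gripper", "body": {"motion": [{"finger_gap":0.045,"trans":[0,1,15]},{"finger_gap":0.045,"trans":[0,0,20]},{"finger_gap":0.045,"trans":[0,0,20]},{"finger_gap":0.045,"trans":[0,0,20]},{"finger_gap":0.045,"trans":[0,0,15]},{"finger_gap":0.045,"trans":[0,0,12]},{"finger_gap":0.045,"trans":[0,0,10]},{"finger_gap":0.045},{"finger_gap":0.045},{"finger_gap":0.045}]}}

```text
time_s: 6.82
position: [0.5461, -0.0272, 0.0762]
tool_rot: [1.211, 2.897, 0.001]
wrist_force: [0.3, -0.0, -0.4]
width: 0.0455
grip_force: 3.9
```

```bash
python3 look.py pics/l6.png
```

```text
[ 0.54606382 -0.0272227   0.07621309] 0.04545265574670115 3.867371678352356
[[-7.028e-01  7.114e-01  1.500e-03]
 [ 7.114e-01  7.028e-01 -2.000e-04]
 [-1.200e-03  9.000e-04 -1.000e+00]]
tips [ 0.5474216  -0.02738487  0.0191151 ] need in tool [ 0.0006 -0.0015  0.0191]
```

View pics/l6.png

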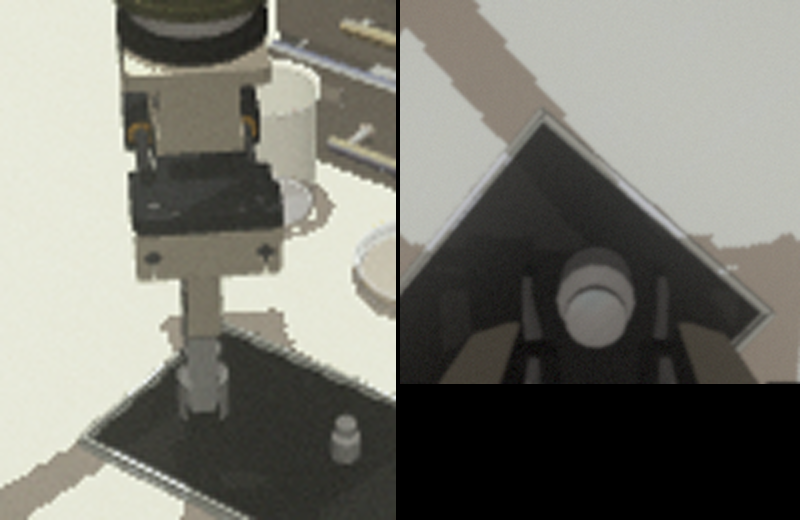

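The weight (595,310) sits midway between the leaves (527 and 661). Closing on it gently.

Call:
{"method": "shift_gripper", "body": {"motion": [{"finger_gap":0.045,"trans":[0,0,1.5]},{"finger_gap":0.044},{"finger_gap":0.043},{"finger_gap":0.042},{"finger_gap":0.041},{"finger_gap":0.040},{"finger_gap":0.039},{"finger_gap":0.038},{"finger_gap":0.036},{"finger_gap":0.034},{"finger_gap":0.034},{"finger_gap":0.034},{"finger_gap":0.034}], "squeeze": 25}}

```text
time_s: 8.0
position: [0.5453, -0.0271, 0.0736]
tool_rot: [1.211, 2.899, 0.0]
wrist_force: [0.4, 0.0, -1.5]
width: 0.039
grip_force: 25.0
```

```bash
python3 - <<'E'
from h import *
s=r.sense();print(s["wrist_force"],s["width"],s["grip_force"],s["position"])
E
```

```text
[ 0.40364997  0.03073106 -1.50044959] 0.03902435654627766 24.99693274497986 [ 0.54529636 -0.02708625  0.07363507]
```

Call:
{"method": "shift_gripper", "body": {"motion": [{"finger_gap":0.034,"trans":[0,0,-3]},{"finger_gap":0.034,"trans":[0,0,-5]},{"finger_gap":0.034,"trans":[0,0,-8]},{"finger_gap":0.034,"trans":[0,0,-10]},{"finger_gap":0.034,"trans":[0,0,-10]},{"finger_gap":0.034,"trans":[0,0,-10]},{"finger_gap":0.034,"trans":[0,0,-10]},{"finger_gap":0.034,"trans":[0,0,-10]},{"finger_gap":0.034,"trans":[0,0,-10]},{"finger_gap":0.034,"trans":[0,0,-10]},{"finger_gap":0.034,"trans":[0,0,-8]},{"finger_gap":0.034,"trans":[0,0,-5]},{"finger_gap":0.034,"trans":[0,0,-2]},{"finger_gap":0.034},{"finger_gap":0.034},{"finger_gap":0.034}]}}

```text
time_s: 9.33
position: [0.5448, -0.027, 0.1738]
tool_rot: [-1.211, -2.897, 0.001]
wrist_force: [0.4, -0.2, -3.0]
width: 0.0393
grip_force: 25.0
```

```bash
python3 look.py pics/l7.png
```

```text
[ 0.54481875 -0.02704301  0.17384782] 0.03930245944586089 24.996828138828278
[[-7.026e-01  7.116e-01 -1.300e-03]
 [ 7.116e-01  7.026e-01  2.000e-04]
 [ 1.000e-03 -8.000e-04 -1.000e+00]]
tips [ 0.54601753 -0.02718236  0.11674621] need in tool [-0.0007 -0.0005  0.1167]
```

View pics/l7.png

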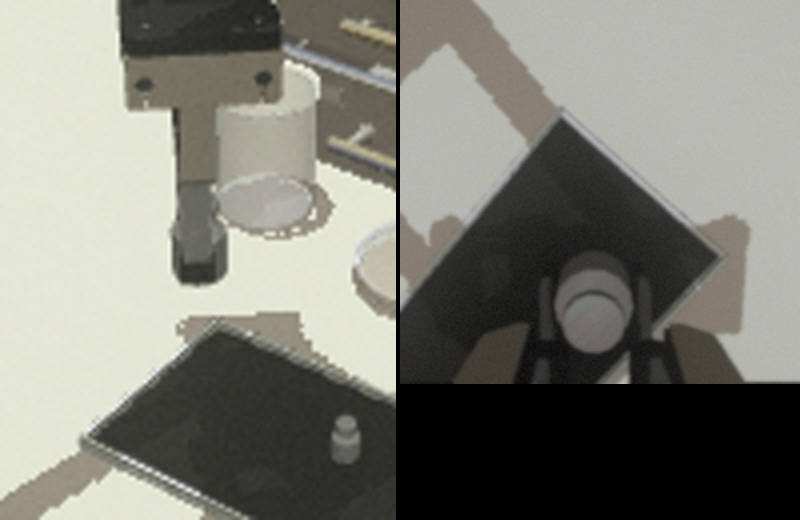

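The weight hangs upright in the tong tips (at about (198,255) in the scene crop), 100 mm above the tray. The wrist force of −3 N matches the tongs plus the weight. Handing in.

```bash
python3 -c "
from rig import r
print(r.job_done())"
```

```text
the job is handed in; nothing more can be done
None
```

I handed in the job at about 9.4 s with the large weight held upright in the tongs about 10 cm above the tray; the gripper touched only the tongs' ribs, and I moved nothing else.

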